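Unlatch and slide open the large dust-filter cover

ROBOT

A 6-joint arm with a two-finger parallel gripper is mounted at the origin on the work surface. World frame = base frame: x ahead of the robot, y to its left, z up, the work surface at z = 0. Lengths are in mm, angles in rad, forces in N, time in s.
With the tool pointing down it reaches from about 275 to 725 mm from the base axis. Payload 5.6 kg.
Tool frame: the origin (TCP) lies midway between the tips of the shut fingers; the grasp point (between the pads) lies 19 mm behind it; z points along the fingers, y is the direction in which the jaws open and shut (so a half turn about z gives the same grasp; the last joint's range is limited). The gripper opens to 85 mm and grips with 20 to 120 N. Pads are 22 mm wide; open, the fingers measure 114 mm over their backs; the gripper's body (76 mm by 85 mm) begins 54 mm behind the grasp point. The pads swing forward as they close: fully open they stand 13 mm farther back than shut.
Start: joints at [-1.012, 0.255, 0.108, 0, -1.424, -0.285], TCP at [148.736, -529.5, 231.283] pointing down, gripper open.
Joint ranges: [-2.95, 2.95], [-1.21, 1.97], [-1.09, 1.5], [-2.87, 1.71], [-2.94, -0.07], [-3.05, 3.05]. Speed limits (rad/s): [2.57, 2.57, 3.14, 3.14, 3.14, 3.14].

INTERFACE

Orientations are given as a unit quaternion [x, y, z, w].
In Python, from workcell import robot gives the robot as it stands.
- The arm moves only by the shell command python3 -m crank 'ROWS'. ROWS is a JSON object of lists of equal length, an entry for each row: "offset": the shift along the tool's x, y, z in mm, a list of three; "delta_rot": the turn, a rotation vector about the tool's x, y, z in degrees, a list of three; "fingers": the finger opening in mm, from 0 to 85.4. In form: {"offset": [[dx, dy, dz], ...], "delta_rot": [[rx, ry, rz], ...], "fingers": [fingers, ...]}. A call has 1 to 12 rows; each row shifts and turns the pose as measured when the row begins, along the tool's axes as they then stand; what a row does not reach is not made up. A row lasts 1/10 s, in which the tool goes at most 50 mm and 8.59 degrees, less where a joint would pass 70% of its speed; a pose out of reach is approached as far as the arm can. A call with a gripper value outside its range is refused whole. The fingers move at their own pace and stop on an object; the grip force is fixed at half the most. Time passes only in rows, so rows that do not move let the fingers close. It gives the time, the measured TCP pose, the force and the opening at its end, in the units of the state.
- robot.get_obs(): the state, without advancing time (a new reading comes with each control period).
- robot.get_image(name): name is "scene" or "side" or "wrist"; returns a dict with "pixels" (384x512x3 uint8, red, green, blue), "fx", "fy", "cx", "cy" (pixels), "origin" and "rotation" of the camera in the world. Camera axes: x right, y down, z forward; pixel columns grow to the right and rows downward; lengths in mm; the calibration is good to about 2 mm. A picture is of the moment at which its call begins. There is no depth.
- robot.finish_job(): hands the job in, once; it reports no verdict.
Trained networks look in the newest picture that a camera, given by its name, has taken for a name from the list of things; names that differ only in an ending like _2 or _b are one class to them, and where a whole thing is asked for, a point or a joint stands for the part that bears it (a point fixed in the world has none). Each returns a list of dicts, best first, with "conf" (0 to 1); they miss things now and then, are a little off and sometimes report something else, mostly with a low value. They report only what shows in the picture. A call takes as long as a camera call. They do not tell look-alikes from the thing itself.
- robot.boxes_of(camera, target): "bbox" ([left, top, width, height] in pixels, round what is visible of it).
- robot.regions_of(camera, target): "pixels" (384x512 bool, what is visible of it) and "bbox" ([left, top, width, height] in pixels, round what is visible of it).
The state is a dict: "time_s": time; "q": joint angles; "joint_vel": joint speeds; "joint_efforts": joint torques, N m; "tcp_pos": TCP position; "tcp_rot": TCP orientation; "force": force on the tool from outside, world axes, zero at the start; "moment": the same for the moment, N m; "grip_width": finger opening in mm.
Only numpy, scipy, OpenCV 4.12 (cv2) and the standard library are available. Lean on these libraries where they do the work, as an engineer would, in place of code of your own. Each camera call takes 0.05 s, during which the arm holds its last target. There are 200 camera calls.

TASK

Open the larger of the two dust-filter boxes: press its black snap tab all the way in, then push the released cover along its rails, over the pressed tab, to the end stop so that the filter is fully uncovered. Only press and push with the fingers: do not grip or lift the cover. Leave the smaller box shut with its tab up, and do not disturb the other things on the table.

Things in the scene. Friction and masses are not known exactly. Their poses are not given: they have to be found in the camera images.
- filter_box_large: the larger box, left or right of the small one: grey steel, fixed, 226 long (x -62 to +164), 160 wide (y), in mm. Origin on the table under the centre of the shut cover; +x: the way the cover opens, turned up to 17 deg from straight ahead. The cover slides on ledges 100 high, 84 apart, recessed 30 deep between. Rails and end stop rise 14 over the ledges; rail lips hold the cover down
- cover_large: loose aluminium cover, 100 (x) x 144 (y) x 8 mm, 0.17 to 0.35 kg; origin: centre of its underside, axes as the box. Shut: box x = 0, z = 100. Slides to +x, 106 mm to the end stop; the filter is fully uncovered after 94. Its push bar is 12 (x) x 60 (y), 23 high above the plate, centred at cover x = -15; 29 mm of bare plate lie behind it for the fingertips
- cover_large_bar (a point): middle of the rear (-x) face of the push bar on the large cover, 19 above the cover's underside (11 above the plate); push here towards the box's +x
- tab_large (a joint): travel of the large box's snap tab in m: 0 fully up (starts 0 to 0.002), 0.013 fully in (hard stop). Pressed straight down against about 3 N of friction; no spring, it stays where left. It blocks the cover's +x edge until pressed more than 0.008; fully in, it lies 5 mm below the cover's underside
- tab_large_top (a point): centre of the top of the large box's snap tab: ribbed black plastic pad, 40 (x) x 36 (y) mm, 2 mm beyond the shut cover's +x edge, at box x = 72, y = 0; the top is 106 to 108 mm above the table at the start, 95 when fully in
- filter_box_small: the smaller filter box, same design, 186 long x 108 wide x 85 high, fixed; to be left alone. Origin on the table under the centre of its cover, +x its slide direction
- cover_small: loose cover of the small box, 80 x 92 x 8 with the same push bar; origin at the centre of its underside; must stay shut
- tab_small (a joint): travel of the small box's snap tab, m, 0 up to 0.013 in; starts 0 to 0.002; must stay up
- bar_blank: clear square plastic bar, 28 x 28 x 110, standing upright between the two filter boxes; sizes in mm; loose, to be left alone
- felt_wheel: white felt polishing wheel, 110 across, 22 thick, lying flat at the robot's left; sizes in mm; loose, to be left alone
- wax_bar: reddish-brown block of polishing wax, 120 x 45 x 40, at the robot's right; sizes in mm; loose, to be left alone
- polish_jar: jar, 66 across, 90 high, beyond the filter boxes; sizes in mm; loose, to be left alone
- bench_brush: brush lying on the table at the robot's left; sizes in mm; loose, to be left alone
- spanner: steel spanner lying on the table at the robot's right; sizes in mm; loose, to be left alone
- tin_cup: open steel cup, 72 across, 80 high, beyond the filter boxes; sizes in mm; loose, to be left alone
There are look-alikes about, which are no part of the job. What is shaped like the cover_large but blue is not meant.

How it is judged (in metres and radians):
On the way, in this order (a step that is already met when the one before it is completed fails the run):
1. the large box's tab is pressed in while its cover is still shut (value of joint tab_large above 0.01 m and x of cover_large in the frame of filter_box_large below 0.006 m), for 0.2 s.
2. the released cover is pushed along its rails until the filter is fully uncovered (x of cover_large in the frame of filter_box_large above 0.094 m), for 0.2 s.
At the end, for the whole second after the job is handed in: The large cover lies flat on its rails at least 94 mm along from its shut place (end stop at 106 mm), at rest, not lifted; its tab is still in (over 9 mm); the small box's tab is up (under 6 mm) and its cover has not moved 6 mm (x of cover_large in the frame of filter_box_large above 0.094 m and z of cover_large in the frame of filter_box_large between 0.095 and 0.106 m and value of joint tab_large above 0.009 m and linear speed of cover_large below 0.01 m/s and value of joint tab_small below 0.006 m and distance of cover_small from where it was at the start of the episode below 0.006 m); the robot touches nothing.
It fails at once if the large cover is lifted off its rails (8 mm) (z of cover_large in the frame of filter_box_large above 0.108 m).
It fails at once if the push bar is gripped between the fingers (x of the grasp point in the frame of cover_large between -0.019 and -0.011 m and y of the grasp point in the frame of cover_large between -0.03 and 0.03 m and z of the grasp point in the frame of cover_large below 0.046 m and contact force between the fingers and cover_large above 2 N).
It fails at once if the small box is operated: its tab pressed 6 mm or its cover moved 6 mm (value of joint tab_small above 0.006 m or distance of cover_small from where it was at the start of the episode above 0.006 m).
It fails at once if one of the other things is pushed, lifted or knocked over (moved over 25 mm or tipped) (distance of any of bar_blank, felt_wheel, wax_bar, polish_jar, bench_brush, spanner, tin_cup from where it was at the start of the episode above 0.025 m or angle between any of bar_blank, felt_wheel, wax_bar, polish_jar, bench_brush, spanner, tin_cup's own z axis and vertical above 0.5 rad).
It also fails if it takes over 38 s, if anything falls off the work surface, if the arm or the gripper's body presses on something with over 40 N, if the wrist force passes 120 N, or if a joint passes its speed limit or range.

## Working session

There is one attempt and no reset: what is moved stays moved. The work goes in short steps, Python scripts to look and compute and a shell command to move; the robot and the scene stay as the last step left them, time stands still between calls to the robot, and variables do not carry over. Pictures are saved under pics/ and viewed, about 8 in all and at most 12, crops included, and the job is handed in when it is done.

```bash
mkdir -p pics; ls; cat > h.py <<'E'
import numpy as np, cv2
from workcell import robot
from scipy.spatial.transform import Rotation as R
def ray(im,u,v):
    d=np.array([(u-im['cx'])/im['fx'],(v-im['cy'])/im['fy'],1.]); return np.array(im['origin']),np.array(im['rotation'])@d
def atz(im,u,v,z):
    o,d=ray(im,u,v); return o+d*(z-o[2])/d[2]
def proj(im,p):
    c=np.array(im['rotation']).T@(np.array(p)-np.array(im['origin'])); return im['fx']*c[0]/c[2]+im['cx'],im['fy']*c[1]/c[2]+im['cy']
def save(im,n,s=1.5,crop=None):
    p=im['pixels'][...,::-1]
    if crop: p=p[crop[1]:crop[3],crop[0]:crop[2]]
    cv2.imwrite('pics/'+n,cv2.resize(p,None,fx=s,fy=s,interpolation=cv2.INTER_CUBIC))
E
python3 - <<'E'
from h import *
for c in ('scene','side'):
    im=robot.get_image(c); save(im,c+'1.png')
    print(c,im['origin'],im['fx'])
    for t in ('cover_large','tab_large','filter_box_large','cover_small','bar_blank'):
        for r in robot.regions_of(c,t)[:3]:
            ys,xs=np.nonzero(r['pixels']); 
            print(t,round(r['conf'],2),r['bbox'],xs.mean().round(1),ys.mean().round(1),len(xs))
E
```

```text
pics
scene [1271.81744083 -168.69517235 1338.95262244] 484.5665442562091
cover_large 0.96 [169.9, 182.6, 51.1, 42.0] 196.0 204.0 1348
cover_large 0.79 [102.6, 145.4, 50.7, 36.5] 127.0 163.2 1023
cover_large 0.63 [165.7, 144.3, 50.3, 38.2] 191.6 164.1 1039
tab_large 0.73 [193.5, 214.6, 19.1, 18.6] 203.5 224.9 193
filter_box_large 0.98 [166.5, 177.4, 77.9, 96.0] 207.5 237.0 3346
cover_small 0.84 [295.0, 174.4, 32.9, 25.9] 314.7 185.4 563
cover_small 0.27 [243.4, 158.9, 6.8, 29.0] 248.7 173.5 262
side [271.44518484 672.14541156 993.65282051] 367.9169104223312
cover_large 0.84 [308.2, 172.4, 48.3, 23.6] 332.0 184.3 993
cover_large 0.77 [257.5, 132.6, 37.6, 29.1] 274.1 145.9 831
cover_large 0.6 [335.2, 132.5, 41.5, 29.3] 357.9 147.5 759
tab_large 0.52 [241.7, 137.7, 17.7, 18.4] 251.9 145.5 179
filter_box_large 0.92 [218.7, 128.0, 78.6, 55.6] 253.4 155.6 3076
filter_box_large 0.74 [159.2, 181.2, 24.0, 30.3] 171.1 196.2 587
cover_small 0.89 [213.9, 219.6, 35.4, 29.8] 231.3 233.1 663
bar_blank 0.55 [281.7, 191.6, 8.2, 26.4] 285.0 203.1 247
```

View pics/scene1.png

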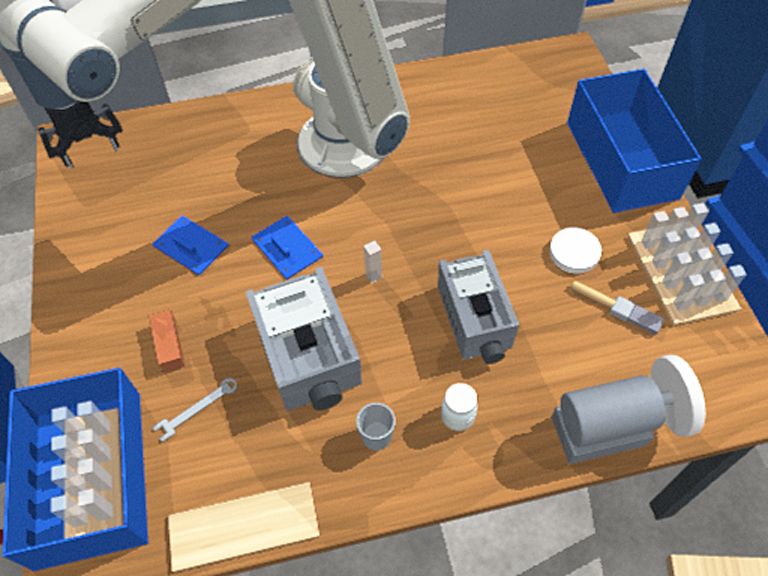

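View pics/side1.png

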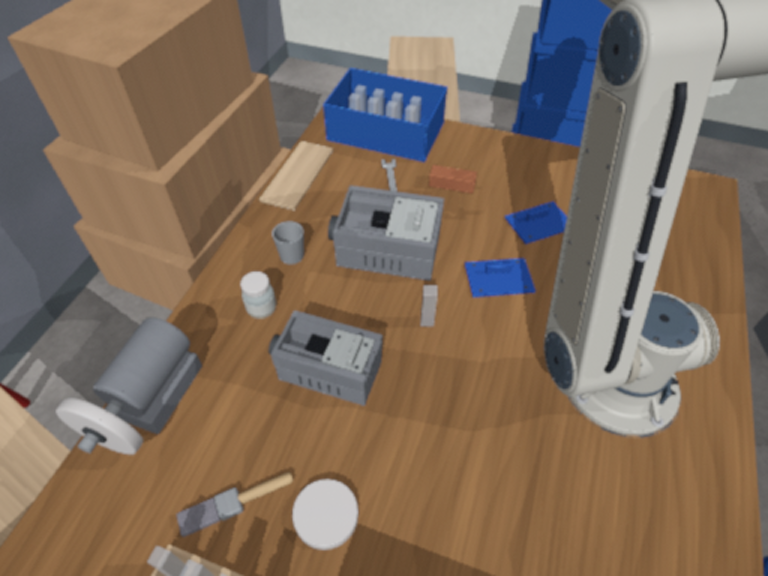

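The large box is at scene px (203,225), with its aluminium cover at (196,204) and black tab at (203,225). The possible confusions are the blue covers at scene (127,163) and (191,164), which are decoys, and the small box's cover at (314,185). I choose the aluminium cover on the big box and check it in one rectified close crop at rim height.

```bash
python3 - <<'E'
from h import *
out=[]
for c,t in (('scene',(203.5,224.9)),('side',(251.9,145.5))):
    im=robot.get_image(c); print(c,'tab@107',atz(im,*t,107).round(1))
    if c=='scene': c0=atz(im,*t,107)[:2].round(-1)
    # rectified: 1px=1mm, up = +x, left=+y, z=114
    g=np.mgrid[0:380,0:380]; X=c0[0]+190-g[0]; Y=c0[1]+190-g[1]
    P=np.stack([X,Y,np.full(X.shape,114.)],-1)-im['origin']
    C=P@np.array(im['rotation'])
    out.append(cv2.remap(im['pixels'],(C[...,0]/C[...,2]*im['fx']+im['cx']).astype('f4'),(C[...,1]/C[...,2]*im['fy']+im['cy']).astype('f4'),cv2.INTER_CUBIC)[...,::-1])
print(c0)
cv2.imwrite('pics/rect.png',np.hstack(out))
E
```

```text
Traceback (most recent call last):
  File "h.py", line 7, in atz
    o,d=ray(im,u,v); return o+d*(z-o[2])/d[2]
        ~~~^^^^^^^^
  File "h.py", line 5, in ray
    d=np.array([(u-im['cx'])/im['fx'],(v-im['cy'])/im['fy'],1.]); return np.array(im['origin']),np.array(im['rotation'])@d
                                                                                                ~~~~~~~~~~~~~~~~~~~~~~~~^~
ValueError: matmul: Input operand 1 has a mismatch in its core dimension 0, with gufunc signature (n?,k),(k,m?)->(n?,m?) (size 3 is different from 4)
```

Rotation is a quaternion, so I convert it.

```bash
sed -i "s/np.array(im\['rotation'\])/R.from_quat(im['rotation']).as_matrix()/" h.py; python3 - <<'E'
from h import *
out=[]
for c,t in (('scene',(203.5,224.9)),('side',(251.9,145.5))):
    im=robot.get_image(c); print(c,'tab@107',atz(im,*t,107).round(1))
    if c=='scene': c0=atz(im,*t,107)[:2].round(-1)
    g=np.mgrid[0:380,0:380]; X=c0[0]+190-g[0]; Y=c0[1]+190-g[1]
    P=np.stack([X,Y,np.full(X.shape,114.)],-1)-im['origin']
    C=P@R.from_quat(im['rotation']).as_matrix()
    out.append(cv2.remap(im['pixels'],(C[...,0]/C[...,2]*im['fx']+im['cx']).astype('f4'),(C[...,1]/C[...,2]*im['fy']+im['cy']).astype('f4'),cv2.INTER_CUBIC)[...,::-1])
print(c0)
cv2.imwrite('pics/rect.png',np.hstack(out))
E
```

```text
scene tab@107 [ 586.1 -182.8  107. ]
side tab@107 [ 578.8 -176.2  107. ]
[ 590. -180.]
```

View pics/rect.png

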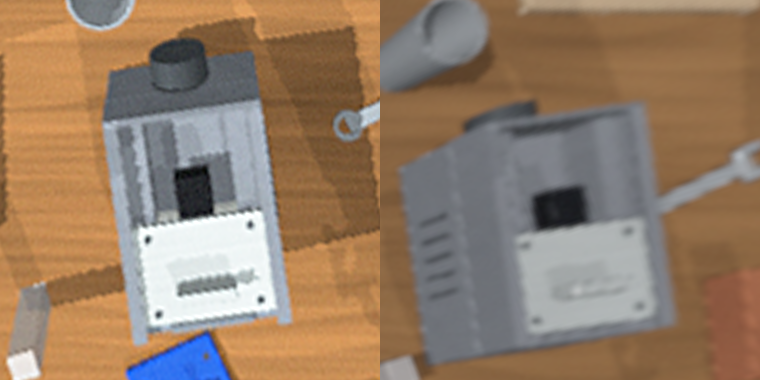

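Rim corners in the rectified scene crop are (104,124), (262,100), (138,343) and (291,322). That makes it about 160 x 222 mm, which is the large box with the aluminium cover. Yaw is about 8.3° and the box origin about (506,-196). Next I work out the approach in tool axes.

```bash
cat >> h.py <<'E'
YAW=8.3; ORG=np.array([506.,-196.4])
def b2w(x,y,z):
    a=np.radians(YAW); return np.array([ORG[0]+x*np.cos(a)-y*np.sin(a),ORG[1]+x*np.sin(a)+y*np.cos(a),z])
def go(p):
    o=robot.get_obs(); r=R.from_quat(o['tcp_rot']); p0=np.array(o['tcp_pos'])
    rx=r.as_matrix()
    print('t',round(o['time_s'],2),'tcp',p0.round(1),'F',np.round(o['force'],1),'grip',round(o['grip_width'],1))
    print('tool x',rx[:,0].round(3),'y',rx[:,1].round(3),'z',rx[:,2].round(3))
    print('offset',(rx.T@(np.array(p)-p0)).round(1))
    a=np.radians(YAW); best=[]
    for s in (1,-1):
        X=s*np.array([np.cos(a),np.sin(a),0]); Z=np.array([0,0,-1.]); T=np.c_[X,np.cross(Z,X),Z]
        print('rot opt',np.degrees((r.inv()*R.from_matrix(T)).as_rotvec()).round(2))
E
python3 - <<'E'
from h import *
print(np.round(robot.get_obs()['q'],3)); go(b2w(30,0,260))
E
```

```text
[-1.012  0.255  0.108 -0.    -1.424 -0.285]
t 0.75 tcp [ 148.8 -529.5  231.3] F [-0.9  0.1  0.6] grip 85.5
tool x [-0.963 -0.27  -0.   ] y [-0.27   0.963 -0.   ] z [ 0.  0. -1.]
offset [-463.7  220.2  -28.7]
rot opt [  -0.     -0.   -172.61]
rot opt [-0.    0.    7.39]
```

```bash
python3 -m crank '{"offset":[[0,0,-10],[-39,25,-2],[-39,25,-2],[-39,25,-2],[-39,25,-2],[-39,25,-2],[-39,25,-2],[-39,25,-2],[-39,25,-2],[-39,25,-2],[-39,25,-2],[-39,25,-2]],"delta_rot":[[0,0,7.4],[0,0,0],[0,0,0],[0,0,0],[0,0,0],[0,0,0],[0,0,0],[0,0,0],[0,0,0],[0,0,0],[0,0,0],[0,0,0]],"fingers":[85,0,0,0,0,0,0,0,0,0,0,0]}'; python3 - <<'E'
from h import *
go(b2w(30,0,260))
im=robot.get_image('wrist'); save(im,'w1.png',1.5); print(im['origin'])
for t in ('cover_large','tab_large'):
    for r in robot.regions_of('wrist',t)[:2]:
        ys,xs=np.nonzero(r['pixels']); print(t,round(r['conf'],2),r['bbox'],xs.mean().round(1),ys.mean().round(1))
for n,p in dict(tab=(72,0,107),tabb=(52,0,107),c1=(50,72,108),c2=(50,-72,108),c3=(-50,72,108),c4=(-50,-72,108),bar=(-15,0,131),r1=(-62,80,114),r2=(-62,-80,114),r3=(164,80,114),r4=(164,-80,114)).items(): print(n,np.round(proj(im,b2w(*p)),0), np.round(np.array(proj(im,b2w(*p)))*1.5))
E
```

```text
time_s: 1.95
tcp_pos: [546.4, -189.1, 265.4]
tcp_rot: [-0.065, 0.998, -0.001, 0.001]
force: [0.5, -0.4, 0.1]
grip_width: -0.1
t 1.95 tcp [ 546.4 -189.1  265.4] F [ 0.5 -0.4  0.1] grip -0.1
tool x [-0.992 -0.129 -0.002] y [-0.129  0.992 -0.002] z [ 0.002 -0.001 -1.   ]
offset [11.1 -1.6  5.4]
rot opt [2.0000e-01 1.4000e-01 1.7911e+02]
rot opt [-0.09  0.13 -0.89]
[ 473.53253413 -196.82477924  407.73300954]
cover_large 0.76 [174.3, 64.4, 158.8, 120.0] 254.3 123.8
cover_large 0.4 [233.7, 184.3, 41.6, 41.9] 255.4 203.2
tab_large 0.61 [232.4, 179.9, 42.4, 46.8] 255.2 203.2
tab [252. 206.] [378. 309.]
tabb [252. 185.] [378. 278.]
c1 [330. 182.] [496. 274.]
c2 [173. 184.] [260. 277.]
c3 [336.  66.] [505.  99.]
c4 [163.  69.] [245. 103.]
bar [250. 112.] [375. 169.]
r1 [349.  50.] [523.  74.]
r2 [150.  53.] [225.  79.]
r3 [334. 295.] [501. 442.]
r4 [173. 296.] [260. 445.]
```

View pics/w1.png

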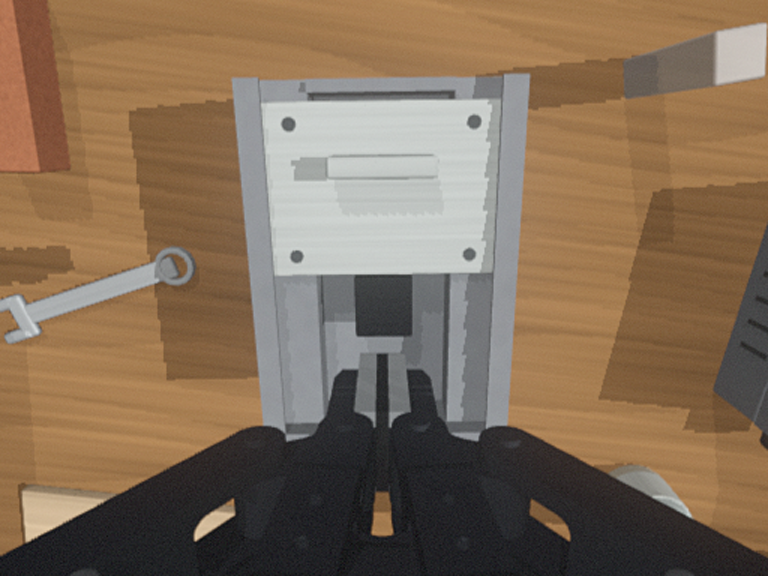

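The close view shows the aluminium cover, bar at (382,168) and tab at (383,305). Compared with my projection, the box sits about 3.5 mm further to +y and x agrees. I update the pose and go above the tab.

```bash
sed -i 's/^YAW.*/YAW=8.3; ORG=np.array([505.,-193.])/' h.py; python3 - <<'E'
from h import *
go(b2w(74,0,118))
E
```

```text
t 2.1 tcp [ 546.8 -188.6  264. ] F [-0.9 -0.7 -1. ] grip -0.0
tool x [-0.991 -0.132 -0.   ] y [-0.132  0.991 -0.001] z [ 0.001 -0.001 -1.   ]
offset [-32.    2.2 146. ]
rot opt [4.0000e-02 6.0000e-02 1.7929e+02]
rot opt [-0.04  0.02 -0.71]
```

```bash
python3 -m crank '{"offset":[[-32,2,18],[0,0,40],[0,0,40],[0,0,35],[0,0,12],[0,0,0]],"delta_rot":[[0,0,-0.7],[0,0,0],[0,0,0],[0,0,0],[0,0,0],[0,0,0]],"fingers":[0,0,0,0,0,0]}'; python3 - <<'E'
from h import *
go(b2w(74,0,95))
im=robot.get_image('side'); u,v=proj(im,b2w(50,0,110)); u,v=int(u),int(v); save(im,'s2.png',4,(u-70,v-55,u+70,v+55))
E
```

```text
time_s: 2.7
tcp_pos: [577.9, -186.8, 116.9]
tcp_rot: [-0.071, 0.997, -0.002, 0.003]
force: [-0.4, 0.1, 0.7]
grip_width: 0.2
t 2.7 tcp [ 577.9 -186.8  116.9] F [-0.4  0.1  0.7] grip 0.2
tool x [-0.99  -0.141 -0.005] y [-0.141  0.99  -0.004] z [ 0.006 -0.003 -1.   ]
offset [-0.8  4.5 21.9]
rot opt [  0.46   0.34 179.82]
rot opt [-0.22  0.29 -0.18]
```

View pics/s2.png

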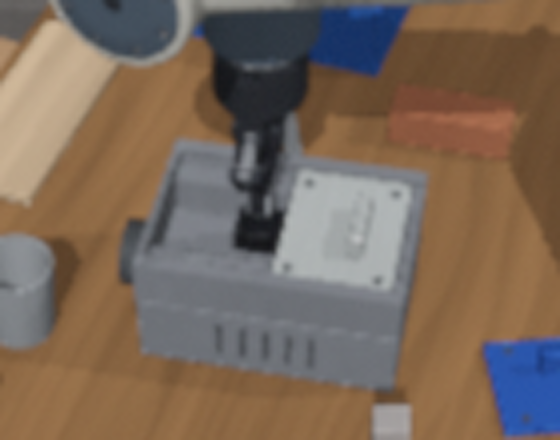

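The fingertips (crop px 258,215) are right over the black tab. Now I press it in.

```bash
python3 -m crank '{"offset":[[0,4,4],[0,0,4],[0,0,4],[0,0,4],[0,0,3],[0,0,3],[0,0,2],[0,0,2]],"delta_rot":[[0,0,0],[0,0,0],[0,0,0],[0,0,0],[0,0,0],[0,0,0],[0,0,0],[0,0,0]],"fingers":[0,0,0,0,0,0,0,0]}'
```

```text
time_s: 3.55
tcp_pos: [580.0, -184.2, 96.6]
tcp_rot: [-0.071, 0.997, -0.003, 0.008]
force: [-0.7, 0.5, 2.8]
grip_width: 0.0
```

```bash
python3 -m crank '{"offset":[[0,0,3],[0,0,3],[0,0,3],[0,0,2],[0,0,2]],"delta_rot":[[0,0,0],[0,0,0],[0,0,0],[0,0,0],[0,0,0]],"fingers":[0,0,0,0,0]}'
```

```text
time_s: 4.05
tcp_pos: [580.1, -184.3, 95.1]
tcp_rot: [-0.072, 0.997, -0.005, 0.01]
force: [-5.7, 3.8, 12.5]
grip_width: 0.1
```

The tab is at its hard stop (tip z 95.1, 12.5 N). Rising and going behind the bar.

```bash
python3 -m crank '{"offset":[[0,0,-25],[0,0,-35],[0,0,-15]],"delta_rot":[[0,0,0],[0,0,0],[0,0,0]],"fingers":[0,0,0]}'; python3 - <<'E'
from h import *
go(b2w(-40,0,165))
E
```

```text
time_s: 4.35
tcp_pos: [577.3, -183.2, 169.0]
tcp_rot: [-0.072, 0.997, -0.005, 0.008]
force: [0.3, 0.2, 0.4]
grip_width: -0.0
t 4.35 tcp [ 577.3 -183.2  169. ] F [0.3 0.2 0.4] grip -0.0
tool x [-0.989 -0.144 -0.015] y [-0.144  0.989 -0.01 ] z [ 0.017 -0.008 -1.   ]
offset [113.    0.8   2.2]
rot opt [  -1.39   -0.93 -179.99]
rot opt [-0.59  0.88  0.  ]
```

```bash
python3 -m crank '{"offset":[[40,0,0],[40,0,0],[33,0,0],[0,0,0]],"delta_rot":[[-0.6,0.9,0],[0,0,0],[0,0,0],[0,0,0]],"fingers":[0,0,0,0]}'; python3 - <<'E'
from h import *
go(b2w(-40,0,114))
im=robot.get_image('wrist'); save(im,'w2.png',1.5)
print(np.round(np.array([proj(im,b2w(*p)) for p in ((-21,30,119),(-21,-30,119),(50,0,108),(72,0,95),(-40,0,108))])*1.5))
E
```

```text
time_s: 4.75
tcp_pos: [465.0, -200.0, 168.7]
tcp_rot: [-0.073, 0.997, -0.0, 0.003]
force: [0.9, 0.1, 0.0]
grip_width: -0.1
t 4.75 tcp [ 465.  -200.   168.7] F [0.9 0.1 0. ] grip -0.1
tool x [-0.989 -0.145 -0.006] y [-0.145  0.989 -0.001] z [ 0.006 -0.    -1.   ]
offset [-0.3  1.2 54.7]
rot opt [-5.0000e-01 -1.1000e-01 -1.7994e+02]
rot opt [-0.07  0.32  0.06]
[[453. 369.]
 [308. 368.]
 [381. 494.]
 [381. 513.]
 [381. 316.]]
```

View pics/w2.png

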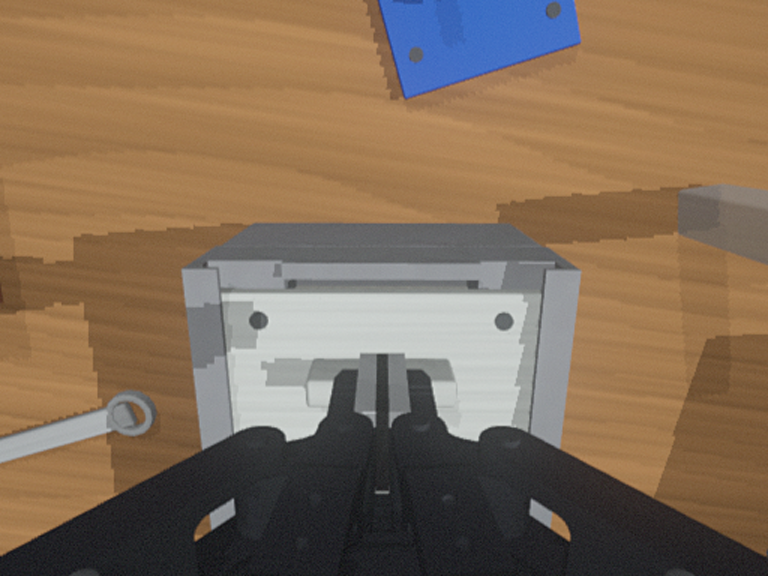

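The bar's rear edge is at row ~360 and the plate's rear edge at 291, agreeing with the projections to within about 3 mm. The fingers are centred and behind the bar. Descending.

```bash
python3 -m crank '{"offset":[[0,1,25],[0,0,20],[0,0,8],[0,0,0]],"delta_rot":[[0,0.3,0],[0,0,0],[0,0,0],[0,0,0]],"fingers":[0,0,0,0]}'; python3 - <<'E'
from h import *
go(b2w(-32,0,114))
E
```

```text
time_s: 5.2
tcp_pos: [470.3, -199.3, 114.5]
tcp_rot: [-0.073, 0.997, -0.001, 0.003]
force: [1.1, 0.5, -0.1]
grip_width: -0.1
t 5.2 tcp [ 470.3 -199.3  114.5] F [ 1.1  0.5 -0.1] grip -0.1
tool x [-0.989 -0.146 -0.005] y [-0.146  0.989 -0.003] z [ 0.006 -0.003 -1.   ]
offset [-3.2  1.2  0.5]
rot opt [  -0.47   -0.3  -179.91]
rot opt [-0.19  0.3   0.09]
```

```bash
python3 -m crank '{"offset":[[-4,0,0],[-6,0,0],[-8,0,0],[-8,0,0],[-8,0,0]],"delta_rot":[[0,0,0],[0,0,0],[0,0,0],[0,0,0],[0,0,0]],"fingers":[0,0,0,0,0]}'; python3 - <<'E'
from h import *
go(b2w(76,0,114))
E
```

```text
time_s: 5.7
tcp_pos: [507.6, -194.3, 116.5]
tcp_rot: [-0.073, 0.997, -0.002, 0.003]
force: [-0.9, -0.7, -0.3]
grip_width: 0.3
t 5.7 tcp [ 507.6 -194.3  116.5] F [-0.9 -0.7 -0.3] grip 0.3
tool x [-0.989 -0.146 -0.006] y [-0.146  0.989 -0.004] z [ 0.007 -0.003 -1.   ]
offset [-73.6   1.5   2.9]
rot opt [  -0.56   -0.39 -179.89]
rot opt [-0.25  0.36  0.11]
```

```bash
python3 -m crank '{"offset":[[-8,0,1],[-8,0,1],[-8,0,1],[-8,0,1],[-8,0,0],[-8,0,0],[-7,0,0]],"delta_rot":[[0,0.3,0],[0,0,0],[0,0,0],[0,0,0],[0,0,0],[0,0,0],[0,0,0]],"fingers":[0,0,0,0,0,0,0]}'; python3 - <<'E'
from h import *
go(b2w(74,0,114))
im=robot.get_image('side'); u,v=proj(im,b2w(50,0,110)); u,v=int(u),int(v); save(im,'s3.png',4,(u-70,v-55,u+70,v+55))
E
```

```text
time_s: 6.4
tcp_pos: [567.3, -185.9, 112.9]
tcp_rot: [-0.074, 0.997, -0.003, 0.0]
force: [-1.9, -0.3, 2.0]
grip_width: 0.1
t 6.4 tcp [ 567.3 -185.9  112.9] F [-1.9 -0.3  2. ] grip 0.1
tool x [-0.989 -0.147 -0.   ] y [-0.147  0.989 -0.006] z [ 0.001 -0.005 -1.   ]
offset [-11.3   2.   -1.1]
rot opt [-3.0000e-02 -5.0000e-01 -1.7986e+02]
rot opt [-0.32  0.02  0.14]
```

View pics/s3.png

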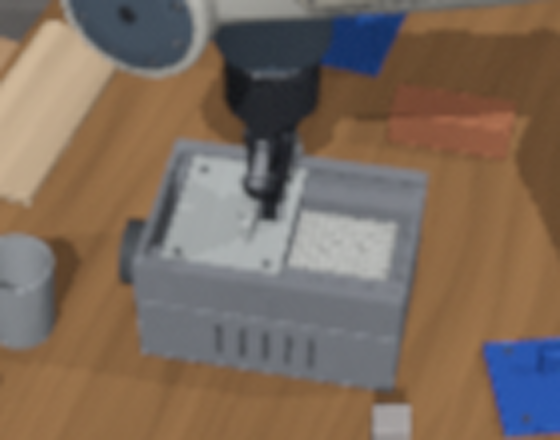

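The cover has slid over the pressed tab and is about 10 mm short of the stop, with the filter (crop px 345,245) mostly bare. I push on gently to the stop.

```bash
python3 -m crank '{"offset":[[-5,0,-1],[-4,0,0],[-4,0,0],[-3,0,0],[-3,0,0]],"delta_rot":[[0,0,0],[0,0,0],[0,0,0],[0,0,0],[0,0,0]],"fingers":[0,0,0,0,0]}'
```

```text
time_s: 6.95
tcp_pos: [579.8, -183.8, 113.6]
tcp_rot: [-0.073, 0.997, -0.003, -0.009]
force: [-11.7, -0.0, 7.0]
grip_width: 0.1
```

There's 12 N against the stop at box x ≈ 75, against about 74 expected. I back off, rise clear and look.

```bash
python3 -m crank '{"offset":[[-2,0,0],[0,0,0],[5,0,-2],[5,0,-5],[0,0,-25],[0,0,-35],[0,0,-35],[20,0,-30],[40,0,0],[40,0,0],[0,0,0],[0,0,0]],"delta_rot":[[0,0,0],[0,0,0],[0,0,0],[0,0,0],[0,0,0],[0,0,0],[0,0,0],[0,0,0],[0,0,0],[0,0,0],[0,0,0],[0,0,0]],"fingers":[0,0,0,0,0,0,0,0,0,0,0,0]}'; python3 - <<'E'
from h import *
im=robot.get_image('scene'); im2=robot.get_image('side')
from h import cv2
u,v=map(int,proj(im,b2w(50,0,110))); a=im['pixels'][v-70:v+70,u-60:u+60]
u2,v2=map(int,proj(im2,b2w(50,0,110))); b=im2['pixels'][v2-70:v2+70,u2-60:u2+60]
cv2.imwrite('pics/end.png',cv2.resize(np.hstack([a,b])[...,::-1],None,fx=3.3,fy=3.3,interpolation=cv2.INTER_CUBIC))
for im_,o in((im,(u,v)),(im2,(u2,v2))):
  print([tuple(np.round((np.array(proj(im_,b2w(*p)))-np.array(o)+[60,70])*3.3).astype(int)) for p in ((56,72,108),(56,-72,108),(44,72,108),(44,-72,108))])
E
```

```text
time_s: 8.15
tcp_pos: [471.2, -199.5, 257.8]
tcp_rot: [-0.073, 0.997, -0.004, -0.004]
force: [0.3, -0.2, -0.6]
grip_width: 0.2
[(np.int64(279), np.int64(212)), (np.int64(124), np.int64(266)), (np.int64(275), np.int64(201)), (np.int64(120), np.int64(254))]
[(np.int64(181), np.int64(284)), (np.int64(207), np.int64(187)), (np.int64(192), np.int64(285)), (np.int64(218), np.int64(189))]
```

View pics/end.png

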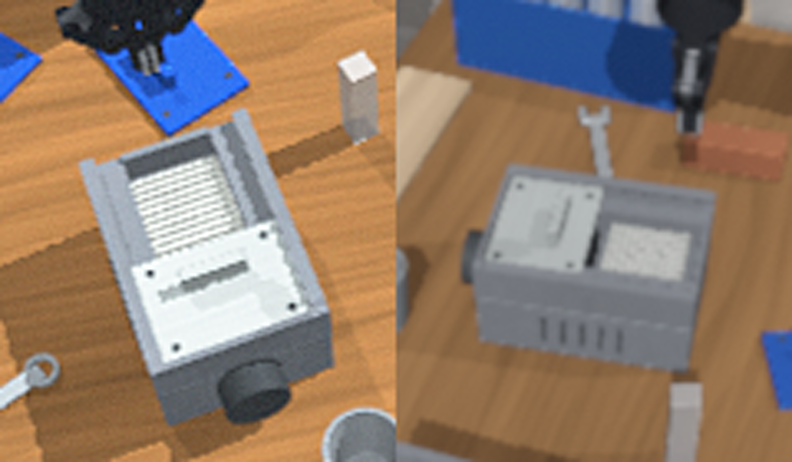

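The cover sits flat against the end stop. Its rear edge is at the line I projected for about 106 mm, and the filter is fully bare. Handing in.

```bash
python3 -c "
from workcell import robot
print(robot.finish_job())"
```

```text
the job is handed in; nothing more can be done
None
```

I opened the larger filter box and handed the job in after about 8 s of robot time, well inside the 38 s limit; no verdict was reported.

- **Tab:** I pressed it straight down with the shut fingers to its hard stop. The fingertip was at z = 95.1 mm with 12.5 N on it, against the 95 mm given. I did not measure the tab again after the cover slid over it.
- **Cover:** I pushed it by the rear face of its bar, without gripping, until the force rose to about 12 N with the tip at box x ≈ 75 mm (about 74 expected). The last pictures show it flat at the end stop, about 106 mm along, with the filter fully bare.
- **Robot:** The fingers ended clear of everything, at z ≈ 258 mm.
- **Other things:** I did not move near the small box, and the objects near the large box look unmoved in the last crops. I did not measure the small box or the other things again.

My first estimate of the box pose was off by about 3.5 mm in y against the wrist view, and I corrected it before pressing the tab. No other check disagreed by more than about 3 mm.

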